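# Load the vial pockets and hold the sprung lid at its mark

### The job

Stand the two purple-capped vials upright in the two round pockets on the grey deck of the vial warmer, one in each, letting go of them. Then lift the warmer's blue sprung lid until the white pointer on its left edge is level with the orange marker on the scale beside it, and finish still holding the lid steady there with the gripper, so that a colleague can move the vials into the warm block; never let a vial fall over, and leave the orange marker and the other things on the bench as they are.

Things in the scene. Friction and masses are not known exactly. Their poses are not given: they have to be found in the camera images.
- vial_a: loose clear vial with a purple cap, 55 mm tall, standing upright on the bench; body 24 mm across, cap 26 mm across from 34 to 55 mm height; about 30 g. Origin at the centre of its underside, z up its axis. Starts on the right of the warmer
- vial_b: second vial, the same in shape and size as vial_a; starts on the left of the warmer. Either vial may go into either pocket
- warmer: vial warmer fixed to the bench, 180 mm deep (x), turned up to 0.25 rad. Origin at the centre of its underside, front to its -x, z up. White housing under the blue lid: y -45 to +125 mm, 70 mm high. Grey deck with two round pockets: y -135 to -45 mm, top 60 mm above the bench. Scale and marker left of the lid: y 145 to 163 mm, up to 190 mm high
- pocket_front (a point): centre of the mouth of the front pocket, flush with the deck's top, 60 mm above the bench; white ring round it. Pocket 29 mm across, 26 mm deep with a flat floor, so a seated vial stands 29 mm proud. Axes as the warmer's
- pocket_rear (a point): the same for the rear pocket, 70 mm behind the front one
- lid: blue lid, 14 mm thick, 168 mm wide. Origin mid hinge axis at the warmer's back, 78 mm up, at half its thickness. Axes are the warmer's when shut; opens by turning about +y (front end -x rises), 0 shut, stop at 1.3 rad. A spring pulls it shut (0.5 N m at 0, growing 0.5 N m per rad, plus the weight of 0.3 kg): 3.5 to 7 N at the bar; released, it falls shut
- lid_bar (a point): middle of the lid's handle bar: a round steel bar, 10 mm thick, 86 mm clear between its two arms, lying along the warmer's y, 50 mm ahead of the lid's front edge with free space below, 78 mm above the bench when shut; 226 mm from the hinge axis. It moves with the lid and turns with it (axes as the warmer's when shut)
- pointer_tip (a point): outer end of the white pointer that sticks out of the lid's left edge, 122 mm from the hinge axis; moves with the lid
- marker (a joint): angle of the orange marker on the quadrant scale in rad, measured as the lid's: when the lid angle equals it, the pointer is level with the marker. Between 0.45 and 0.80, stiffly clamped; not to be moved
- marker_point (a point): point on the orange marker (34 x 14 x 12 mm) that the pointer tip meets when the lid is at the mark, 122 mm from the hinge axis; moves with the marker
- tape_1: bystander: roll of tan tape lying flat, 96 mm across, 25 mm high, origin under its centre
- petri_1: bystander: covered clear dish, 64 mm across, 16 mm high, origin under its centre
- oring_box: bystander: small dark red box, 50 x 60 x 42 mm, origin under its centre
- blade_box: bystander: small blue box, 45 x 75 x 34 mm, origin under its centre
Not all that is in view belongs to the job. Leave any black or turquoise look-alike of the vial_a alone.

How it is judged:
By the outcome, as a careful person would: the job done as asked, in the order asked, and still so for the second after the job is handed in, while the arm keeps its last pose, push and grip.
It also fails if it takes over 72 s, if anything falls off the work surface, if the arm or the gripper's body presses on something with over 40 N, if the wrist force passes 120 N, or if a joint passes its speed limit or range.

### The arm

A 7-joint arm with a two-finger parallel gripper is mounted at the origin on a cart in front of the work surface, level with it; the furniture and walls round the work are solid. World frame = base frame: x ahead of the robot, y to its left, z up, the work surface at z = 0. Lengths are in m, angles in rad, forces in N, time in s.
With the tool pointing down it reaches from about 0.35 to 0.9 m from the base axis. Payload 8.1 kg.
Tool frame: the origin (TCP) lies midway between the tips of the shut fingers; the grasp point (between the pads) lies 19 mm behind it (r.grip_depth is the distance from the TCP to the grasp point, in m); z points along the fingers, y is the direction in which the jaws open and shut (so a half turn about z gives the same grasp; the last joint's range is limited). The gripper opens to 92 mm and grips with 3 to 60 N. Pads are 19 mm wide; open, the fingers measure 130 mm over their backs; the gripper's body (75 mm by 190 mm) begins 47 mm behind the grasp point.
Start: joints at [-1.431, 0.434, 0.025, 1.573, -0.012, 1.134, -0.075], TCP at [0.15, 0.607, 0.227] pointing down, gripper open.
Joint ranges: [-2.62, 2.62], [-0.44, 2.09], [-1.27, 1.32], [0.08, 2.57], [-1.32, 4.46], [0.12, 2], [-2.74, 2.74]. Speed limits (rad/s): [2.22, 2.22, 3.01, 3.01, 3.14, 3.14, 3.14].

### API

Orientations are given as a unit quaternion [x, y, z, w].
In Python, from bench import r, hand, kinematics, vision, close_job, telemetry gives the robot as it stands. The module is installed in compiled form; this text tells all that it offers. Calls block until the motion is done:
- r.move_pose(position, orientation): joint-space move of the TCP to a pose.
- r.movel(position, rotation=None, vel=0.15): straight line of the TCP; rotation=None keeps the orientation; vel is the mean speed in m/s.
- r.movej(angles): joint-space move.
- hand.gripper_to(opening, strength=None): finger opening in m; strength is the grip in N (None keeps the last); returns when the fingers have stopped.
- r.pause(seconds).
- kinematics.inverse_kinematics(position, orientation): joint angles nearest the present ones, or None.
- vision.camera(name): name is "scene" or "top" or "wrist"; returns the picture (420x560x3 uint8, blue, green, red); there is no depth.
- vision.camera_model(name): a dict with "intrinsics" (3x3 intrinsics, pixels), "rvec" (rotation vector, rad) and "tvec" (3), from world to camera coordinates, as OpenCV has them. Camera axes: x right, y down, z forward; pixel columns grow to the right and rows downward; lengths in m; the calibration is good to about 2 mm. A picture is of the moment at which its call begins: read the wrist's pose just before it. camera_model takes no time and is no camera call; for the wrist camera it gives the pose at the moment of the call.
A pose or a line that the arm cannot do raises r.IKError and nothing moves.
- close_job(): hands the job in, once; it reports no verdict.
Readings, each from a call of its own:
- telemetry.read_clock(): time.
- telemetry.read_qpos(): joint angles.
- telemetry.read_dq(): joint speeds.
- telemetry.read_effort(): joint torques, N m.
- telemetry.read_tool_pos(): TCP position.
- telemetry.read_tcp_rot(): TCP orientation.
- telemetry.read_contact_force(): force on the tool from outside, world axes, zero at the start.
- telemetry.read_ft_torque(): the same for the moment, N m.
- telemetry.read_gripper_width(): finger opening in m.
Only numpy, scipy, OpenCV 4.12 (cv2) and the standard library are available. Lean on these libraries where they do the work, as an engineer would, in place of code of your own. Each camera call takes 0.05 s, during which the arm holds its last target. There are 200 camera calls.

## Working session

There is one attempt and no reset: what is moved stays moved. The work goes in short steps, each a Python script; the robot and the scene stay as the last script left them, time stands still between calls to the robot, and variables do not carry over. Pictures are saved under pics/ and viewed, about 8 in all and at most 12, crops included, and the job is handed in when it is done.

```bash
mkdir -p pics; python3 - <<'E'
from bench import r,hand,kinematics,vision,telemetry
import cv2,numpy as np
for n in("scene","top"):
    im=vision.camera(n);cv2.imwrite(f"pics/{n}0.png",im)
    m=vision.camera_model(n);R=cv2.Rodrigues(np.array(m["rvec"]))[0];print(n,m["intrinsics"],(-R.T@np.array(m["tvec"]).ravel()).round(3),R.round(3).tolist())
print(telemetry.read_clock(),telemetry.read_tool_pos(),telemetry.read_tcp_rot(),r.grip_depth)
E
```

```text
scene [[509.90896052   0.         287.63538008]
 [  0.         509.90896052 215.14757381]
 [  0.           0.           1.        ]] [-0.419 -0.677  0.856] [[0.592, -0.806, 0.022], [-0.436, -0.343, -0.832], [0.678, 0.483, -0.555]]
top [[460.08218609   0.         279.85133418]
 [  0.         460.08218609 203.65271928]
 [  0.           0.           1.        ]] [ 0.264 -0.008  1.443] [[-0.001, -1.0, 0.001], [-0.982, 0.001, -0.189], [0.189, -0.001, -0.982]]
0.1 [0.15023204 0.60621812 0.22604376] [ 1.21147713e-01  9.92634245e-01 -6.96914212e-04 -2.69611628e-05] 0.0188
```

View pics/scene0.png

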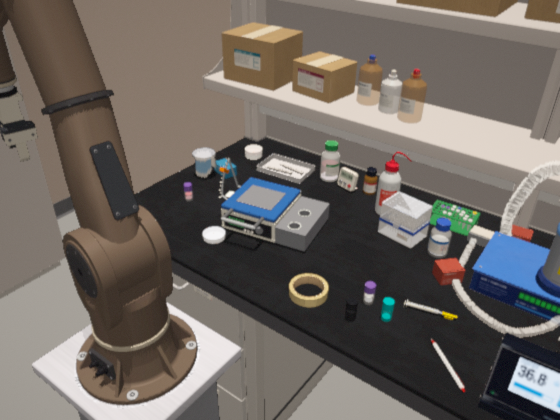

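View pics/top0.png

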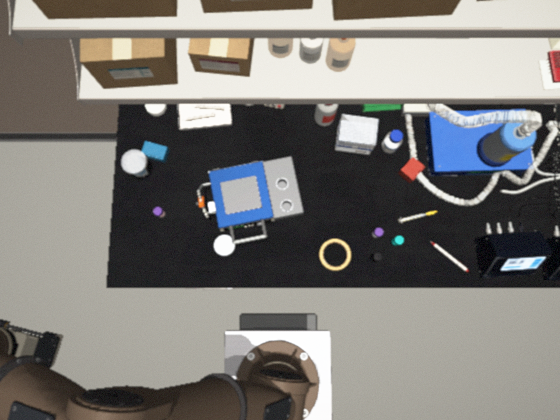

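```bash
cat > h.py <<'E'
import cv2,numpy as np
from bench import r,hand,kinematics,vision,telemetry
def cam(n):
    m=vision.camera_model(n);R=cv2.Rodrigues(np.array(m["rvec"]))[0];return np.array(m["intrinsics"]),R,np.array(m["tvec"]).ravel()
def ray(c,p):
    K,R,t=c;d=R.T@np.linalg.inv(K)@np.array([p[0],p[1],1.]);return -R.T@t,d/np.linalg.norm(d)
def onz(c,p,z):
    o,d=ray(c,p);return o+d*(z-o[2])/d[2]
def tri(c1,p1,c2,p2):
    o1,d1=ray(c1,p1);o2,d2=ray(c2,p2)
    s=np.linalg.lstsq(np.c_[d1,-d2],o2-o1,rcond=None)[0]
    a,b=o1+s[0]*d1,o2+s[1]*d2;return (a+b)/2,np.linalg.norm(a-b)
def proj(c,P):
    K,R,t=c;q=K@(R@np.asarray(P)+t);return q[:2]/q[2]
def blobs(im,lo,hi,amin=8):
    m=cv2.inRange(cv2.cvtColor(im,cv2.COLOR_BGR2HSV),np.array(lo),np.array(hi))
    n,_,st,ce=cv2.connectedComponentsWithStats(m)
    return [(ce[i].round(1).tolist(),st[i].tolist()) for i in range(1,n) if st[i,4]>=amin]
E
python3 - <<'E'
from h import *
s=cv2.imread("pics/scene0.png");t=cv2.imread("pics/top0.png")
for n,im in(("scene",s),("top",t)):
    print(n,"purple",blobs(im,(125,80,50),(150,255,255)));print("orange",blobs(im,(4,170,120),(16,255,255),5))
    print("blue",blobs(im,(100,150,80),(120,255,255),150))
g=cv2.cvtColor(t,cv2.COLOR_BGR2GRAY)
a=cv2.resize(t[140:290,130:310],None,fx=4,fy=4,interpolation=cv2.INTER_CUBIC)
b=cv2.resize(s[150:260,170:340],None,fx=4,fy=4,interpolation=cv2.INTER_CUBIC)
cv2.imwrite("pics/ca.png",a)
cc=[cv2.resize(x,(360,240),interpolation=cv2.INTER_CUBIC) for x in(t[215:275,345:435],s[270:330,330:420])]
cv2.imwrite("pics/cb.png",np.vstack([b[:,:680],np.hstack([cc[0][:150*2,:340],cc[1][:,:340]])[:160]]))
E
```

```text
scene purple [([187.3, 186.0], [183, 182, 9, 9, 74]), ([369.9, 286.5], [364, 280, 13, 14, 142])]
orange [([414.8, 75.4], [413, 74, 5, 4, 16]), ([224.5, 170.2], [220, 168, 9, 5, 18]), ([367.8, 177.7], [366, 176, 6, 4, 11]), ([519.3, 230.5], [516, 228, 8, 6, 23]), ([523.2, 236.4], [520, 235, 7, 4, 12]), ([439.6, 267.7], [436, 263, 8, 10, 13]), ([459.2, 270.8], [454, 270, 11, 3, 13])]
blue [([261.7, 199.7], [221, 177, 79, 45, 1177]), ([513.6, 267.9], [473, 231, 87, 73, 2206])]
top purple [([157.3, 210.6], [153, 206, 10, 11, 82]), ([378.6, 231.5], [374, 227, 10, 11, 85])]
orange [([201.5, 202.6], [199, 196, 6, 12, 35])]
blue [([465.2, 148.4], [429, 113, 102, 60, 2969]), ([239.8, 194.5], [209, 162, 64, 66, 1743])]
```

View pics/ca.png

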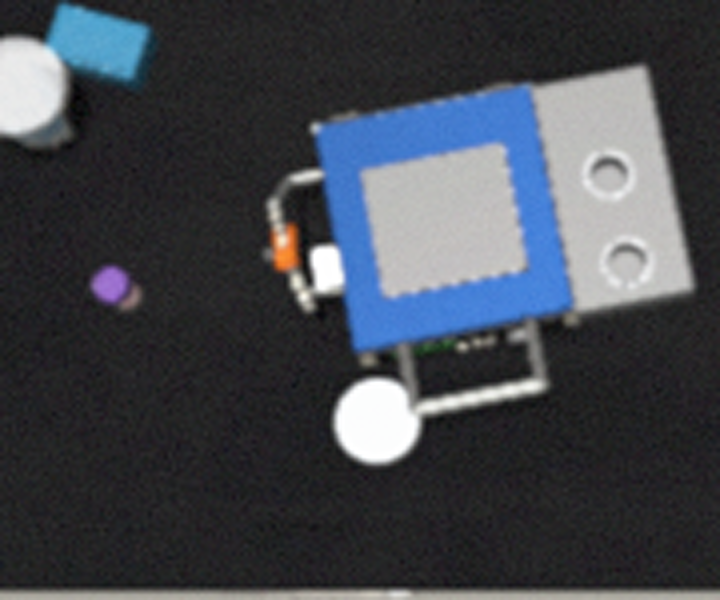

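View pics/cb.png

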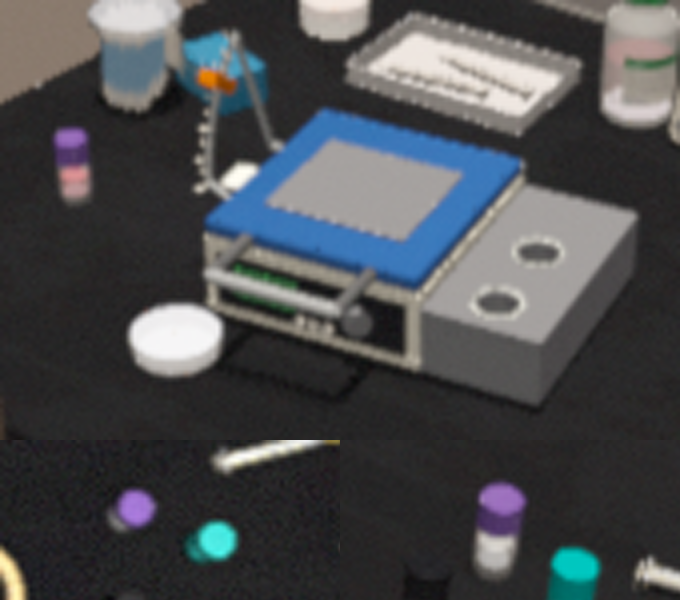

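```bash
python3 - <<'E'
from h import *
C=cam("top");S=cam("scene")
f=lambda u,v:(130+u/4-.4,140+v/4-.4)
pr=onz(C,f(609,175),.06);pf=onz(C,f(627,262),.06)
d=pr-pf;print("pockets",pf,pr,np.linalg.norm(d),"yaw",np.arctan2(d[1],d[0]))
for p in[(318,128),(530,88),(575,308),(358,350)]:print("lid",onz(C,f(*p),.085).round(4))
for p in[(645,66),(694,290)]:print("deck",onz(C,f(*p),.06).round(4))
for p in[(418,408),(545,385)]:print("bar",onz(C,f(*p),.083).round(4))
for n,a,b in(("A",(378.6,231.5),(369.9,286.5)),("B",(157.3,210.6),(187.3,186.))):
    print(n,onz(C,a,.053),tri(C,a,S,b))
print("marker",tri(C,(201.5,202.6),S,(224.5,170.2)))
print("petri",onz(C,f(377,421),.016),"turq",onz(C,(399,240),.05),"blk",onz(C,(377,257),.05))
print("tapeR",onz(C,(335,254),.02))
E
```

```text
pockets [ 0.52503535 -0.02958192  0.06      ] [ 0.59337657 -0.01594738  0.06      ] 0.06968803450376411 yaw 0.19692126665543613
lid [0.6244 0.2057 0.085 ]
lid [0.6558 0.0445 0.085 ]
lid [0.4854 0.0098 0.085 ]
lid [0.4539 0.1712 0.085 ]
deck [ 0.6807 -0.0442  0.06  ]
deck [ 0.5033 -0.0806  0.06  ]
bar [0.4108 0.126  0.083 ]
bar [0.4278 0.032  0.083 ]
A [ 0.44438706 -0.30998457  0.053     ] (array([ 0.44364922, -0.30909589,  0.04880104]), np.float64(0.004288640497362581))
B [0.50954704 0.36611432 0.053     ] (array([0.5094667 , 0.36896828, 0.0467272 ]), np.float64(0.0033247226084937146))
marker (array([0.51487459, 0.21430254, 0.15284522]), np.float64(0.00032271622260629957))
petri [0.40793711 0.16422931 0.016     ] turq [ 0.41872749 -0.37154006  0.05      ] blk [ 0.36735763 -0.3025881   0.05      ]
tapeR [ 0.37893607 -0.17971526  0.02      ]
```

```bash
cat >> h.py <<'E'
YAW=.196
def quat(k=0,yaw=YAW):
    p=(yaw+np.pi/2)/2+k*np.pi/2;return [np.cos(p),np.sin(p),0,0]
O=np.array([.5657,.070]);RW=np.array([[np.cos(YAW),-np.sin(YAW)],[np.sin(YAW),np.cos(YAW)]])
def W(x,y,z):return np.r_[O+RW@[x,y],z]
E
python3 - <<'E'
from h import *
for k in(0,1):
    for P in([.5095,.367,.27],[.5095,.367,.03],[.525,-.0296,.27],[.593,-.016,.063],[.593,-.016,.27],[.444,-.31,.27],[.444,-.31,.03],W(-.141,.04,.06),W(.085-.226*.82,.04,.19)):
        q=kinematics.inverse_kinematics(P,quat(k));print(k,np.round(P,3),None if q is None else np.round(q,2))
C=cam("wrist");print((-C[1].T@C[2]),C[1].round(3).tolist(),C[0].tolist(),telemetry.read_tool_pos())
E
```

```text
0 [0.509 0.367 0.27 ] [-0.98  0.42  0.4   1.53 -0.17  1.23 -0.36]
0 [0.509 0.367 0.03 ] [-0.9   0.66  0.29  1.77 -0.26  0.75 -0.28]
0 [ 0.525 -0.03   0.27 ] [-0.69  0.29  0.84  1.8  -0.23  1.16  0.41]
0 [ 0.593 -0.016  0.063] [-0.44  0.62  0.56  1.86 -0.44  0.8   0.55]
0 [ 0.593 -0.016  0.27 ] [-0.61  0.42  0.79  1.64 -0.31  1.22  0.45]
0 [ 0.444 -0.31   0.27 ] [-0.2   0.35  0.97  1.77 -0.31  1.19  1.05]
0 [ 0.444 -0.31   0.03 ] [-0.01  0.67  0.77  2.02 -0.69  0.74  1.38]
0 [0.42  0.082 0.06 ] [-0.68  0.39  0.46  2.25 -0.32  0.57  0.22]
0 [0.46 0.09 0.19] [-0.81  0.23  0.61  2.03 -0.17  0.93  0.08]
1 [0.509 0.367 0.27 ] [-0.55  0.43 -0.24  1.49  0.11  1.24  2.54]
1 [0.509 0.367 0.03 ] [-0.49  0.68 -0.33  1.73  0.29  0.78  2.38]
1 [ 0.525 -0.03   0.27 ] [-0.89  0.39  1.17  1.81 -0.38  1.2  -2.55]
1 [ 0.593 -0.016  0.063] [-0.75  0.86  1.14  1.88 -0.92  1.05 -2.15]
1 [ 0.593 -0.016  0.27 ] [-0.79  0.54  1.16  1.65 -0.52  1.29 -2.49]
1 [ 0.444 -0.31   0.27 ] [-0.3   0.43  1.17  1.77 -0.42  1.22 -1.97]
1 [ 0.444 -0.31   0.03 ] [-0.2   0.87  1.14  2.03 -1.    0.96 -1.46]
1 [0.42  0.082 0.06 ] [-1.11  0.63  1.15  2.28 -0.86  0.79 -2.3 ]
1 [0.46 0.09 0.19] [ 0.51  0.41 -1.06  1.93  0.41  1.04  2.61]
[0.08046119 0.62392603 0.3846363 ] [[0.241, 0.971, -0.001], [0.934, -0.232, 0.271], [0.263, -0.066, -0.963]] [[363.2197751222312, 0.0, 279.4627974773424], [0.0, 363.2197751222312, 206.7036911360268], [0.0, 0.0, 1.0]] [0.15023204 0.60621812 0.22604376]
```

```bash
cat >> h.py <<'E'
def look(z=.055,near=None):
    im=vision.camera("wrist");C=cam("wrist")
    out=[]
    for c,st in blobs(im,(125,80,50),(150,255,255),150):
        out.append((onz(C,c,z).round(4),c,st))
    return im,C,out
E
python3 - <<'E'
from h import *
hand.gripper_to(.05)
r.move_pose([.5095,.367,.20],quat())
im,C,o=look();cv2.imwrite("pics/w1.png",im)
for x in o:print(x)
print(telemetry.read_clock(),telemetry.read_tool_pos(),telemetry.read_qpos().round(2))
c=cam("top");print("beaker",onz(c,(134,162),.09))
E
```

```text
(array([0.511 , 0.3679, 0.055 ]), [281.4, 194.4], [266, 179, 32, 32, 800])
2.5833 [0.50814397 0.36895391 0.19993662] [-0.97  0.47  0.38  1.62 -0.19  1.08 -0.34]
beaker [0.65340232 0.43450292 0.09      ]
```

View pics/w1.png

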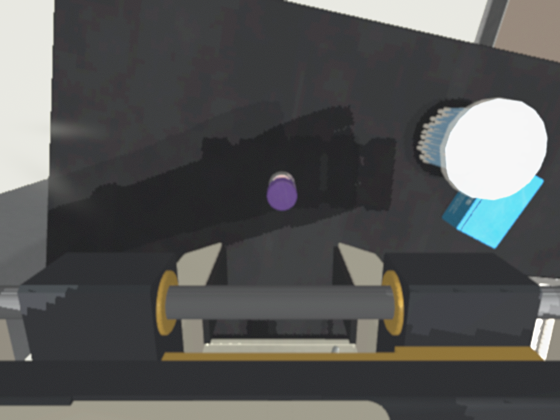

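```bash
cat >> h.py <<'E'
def pick(x,y):
    r.movel([x,y,.031],quat(),vel=.12)
    print("before",telemetry.read_tool_pos().round(4),telemetry.read_contact_force().round(1))
    hand.gripper_to(.015,15);r.pause(.2)
    print("grip",telemetry.read_gripper_width(),telemetry.read_tool_pos().round(4))
    r.movel([x,y,.27],vel=.25)
E
python3 - <<'E'
from h import *
im,C,o=look(.052);print(o)
x,y=o[0][0][:2]
pick(x,y)
r.move_pose(W(-.025,-.09,.27)+[-.0,.0,0],quat())   # look over deck
p=telemetry.read_tool_pos()
im,C,_=look();cv2.imwrite("pics/w2.png",im)
for q in(W(-.06,-.09,.06),W(.01,-.09,.06)):print(q,proj(C,q))
print(telemetry.read_clock(),p,telemetry.read_gripper_width())
np.save("cam2.npy",np.array([C[0],C[1],np.tile(C[2],(3,1))]))
E
```

```text
[(array([0.5112, 0.367 , 0.052 ]), [281.3, 194.3], [266, 178, 32, 33, 800])]
before [0.5117 0.3673 0.0317] [ 0.7 -0.8  0.3]
grip 0.02506944747353883 [0.5112 0.3671 0.0311]
[ 0.52437607 -0.02996166  0.06      ] [244.02048567 179.49858929]
[ 0.59303581 -0.01632933  0.06      ] [311.85939044 179.63674616]
7.5333 [ 0.55893418 -0.02144615  0.26972486] 0.02486997861223381
```

View pics/w2.png

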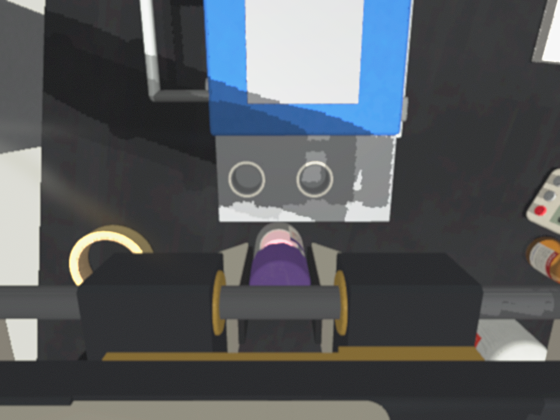

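```bash
python3 - <<'E'
from h import *
im=cv2.imread("pics/w2.png");a=np.load("cam2.npy");C=(a[0],a[1],a[2][0])
g=cv2.cvtColor(im,cv2.COLOR_BGR2GRAY)
for u0 in(247,314):
    roi=g[155:204,u0-25:u0+25];m=(cv2.morphologyEx(roi,cv2.MORPH_TOPHAT,np.ones((7,7)))>25).astype(np.uint8)
    v,u=np.nonzero(m);rr=np.hypot(u-25,v-24);k=(rr>11)&(rr<22)
    e=cv2.fitEllipse(np.c_[u[k],v[k]].astype(np.float32));c=(e[0][0]+u0-25,e[0][1]+155)
    P=onz(C,c,.06);print(k.sum(),c,e[1],P,RW.T@(P[:2]-O))
tip=np.array([.55893,-.02145,.26972])
print("tip",proj(C,tip),"cap top",proj(C,tip+[0,0,.025]),proj(C,tip+[0,0,.005]))
print(blobs(im,(120,60,30),(155,255,255),100))
E
```

```text
391 (246.30222702026367, 178.96111869812012) (33.745235443115234, 34.87423324584961) [ 0.52658723 -0.02894267  0.06      ] [-0.05763273 -0.08943114]
391 (314.321325302124, 178.88031578063965) (33.77548599243164, 34.856502532958984) [ 0.59535012 -0.01505534  0.06      ] [ 0.01251811 -0.0892011 ]
tip [277.14802592 263.92711564] cap top [276.74881651 289.76202949] [277.07735456 268.50062626]
[([279.3, 267.1], [249, 244, 62, 42, 2159])]
```

```bash
cat >> h.py <<'E'
def place(xw,yw):
    r.move_pose(W(xw,yw,.13),quat());r.movel(W(xw,yw,.098),vel=.1);r.pause(.3)
    f0=telemetry.read_contact_force();print("at",telemetry.read_tool_pos().round(4),W(xw,yw,.098).round(4))
    for z in(.086,.076,.0665):
        r.movel(W(xw,yw,z),vel=.04);f=telemetry.read_contact_force()-f0
        print(z,f.round(1),telemetry.read_tool_pos().round(4),telemetry.read_gripper_width())
        if abs(f[2])>4:return False
    return True
def release(xw,yw):
    hand.gripper_to(.045);r.pause(.1);r.movel(W(xw,yw,.13),vel=.12);r.movel(W(xw,yw,.27),vel=.3)
E
python3 - <<'E'
from h import *
ok=place(.0106,-.0893);print(ok,telemetry.read_clock())
if ok:
    release(.0106,-.0893)
    im,C,o=look(.087);cv2.imwrite("pics/w3.png",im)
    for x in o:print(x,RW.T@(x[0][:2]-O))
    print(telemetry.read_clock())
E
```

```text
at [ 0.5938 -0.0155  0.0985] [ 0.5935 -0.0155  0.098 ]
0.086 [ 0.5  0.2 -0.9] [ 0.5932 -0.0156  0.0856] 0.024861536589674302
0.076 [ 1.1 -1.   0. ] [ 0.5933 -0.0155  0.0757] 0.024804706378474296
0.0665 [ 0.3 -1.3 -0.4] [ 0.5932 -0.0155  0.0662] 0.024997579838721994
True 10.1667
(array([ 0.5926, -0.0144,  0.087 ]), [278.9, 182.7], [267, 169, 26, 28, 568]) [ 0.00994827 -0.08802274]
12.1833
```

```bash
python3 - <<'E'
from h import *
r.move_pose([.444,-.310,.20],quat());r.pause(.2)
im,C,o=look(.052);cv2.imwrite("pics/w4.png",im)
for x in o:print(x)
d=[x for x in o if np.hypot(*(x[0][:2]-[.444,-.31]))<.02]
x,y=d[0][0][:2]-RW@[.001,0]   # camera lateral bias
hand.gripper_to(.05)
pick(x,y)
ok=place(-.0594,-.0895);print(ok,telemetry.read_clock())
if ok:
    release(-.0594,-.0895)
    im,C,o=look(.087);cv2.imwrite("pics/w5.png",im)
    for x in o:print(x,RW.T@(x[0][:2]-O))
print(telemetry.read_clock())
a=cv2.imread("pics/w4.png");b=cv2.imread("pics/w5.png");cv2.imwrite("pics/w45.png",cv2.resize(np.hstack([a,b]),(800,300)))
E
```

```text
(array([ 0.4454, -0.3087,  0.052 ]), [279.1, 191.2], [264, 175, 32, 33, 797])
before [ 0.4448 -0.3092  0.0316] [-0.5 -0.2  0.6]
grip 0.02490417101306929 [ 0.4446 -0.309   0.0311]
at [ 0.5252 -0.0293  0.0985] [ 0.5249 -0.0294  0.098 ]
0.086 [ 0.7 -0.1  0.3] [ 0.5246 -0.0294  0.0857] 0.025283168973427132
0.076 [ 1.6 -0.5  0.8] [ 0.5246 -0.0294  0.0757] 0.024956175216584237
0.0665 [ 0.6 -0.3 -0.2] [ 0.5246 -0.0294  0.0662] 0.025183409971606344
True 20.675
(array([ 0.5249, -0.0282,  0.087 ]), [279.8, 182.8], [268, 169, 25, 28, 558]) [-0.05914302 -0.08837411]
(array([ 0.5915, -0.0146,  0.087 ]), [350.9, 182.4], [337, 169, 29, 28, 612]) [ 0.00883038 -0.08800468]
22.6917
```

View pics/w45.png

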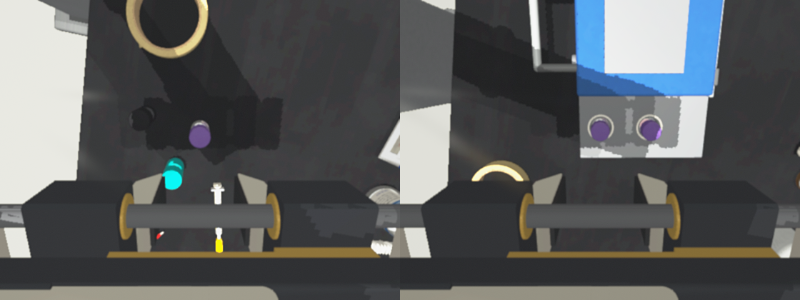

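```bash
python3 - <<'E'
from h import *
r.move_pose(W(-.141,.04,.20),quat());hand.gripper_to(.04);r.pause(.2)
im,C,_=look();cv2.imwrite("pics/w6.png",im)
np.save("cam6.npy",np.array([C[0],C[1],np.tile(C[2],(3,1))]))
g=cv2.cvtColor(im,cv2.COLOR_BGR2GRAY)
for yw in(.02,.03,.04,.05,.06):
    # bright bar profile along warmer x at z=.083
    xs=np.arange(-.165,-.115,.0005);pr=[cv2.getRectSubPix(g,(1,1),tuple(map(float,proj(C,W(x,yw,.080)))))[0,0] for x in xs]
    pr=np.array(pr,float);k=pr>pr.max()*.6;print(yw,pr.max(),xs[k].min().round(4),xs[k].max().round(4),proj(C,W(-.141,yw,.08)).round())
print(telemetry.read_clock(),telemetry.read_tool_pos(),W(-.141,.04,.2))
E
```

```text
0.02 147.0 -0.144 -0.1345 [278. 224.]
0.03 147.0 -0.144 -0.1345 [278. 212.]
0.04 148.0 -0.144 -0.1345 [278. 200.]
0.05 149.0 -0.144 -0.1345 [278. 187.]
0.06 147.0 -0.144 -0.1345 [278. 175.]
24.0 [0.41968457 0.08170338 0.20003271] [0.41960977 0.08177474 0.2       ]
```

View pics/w6.png

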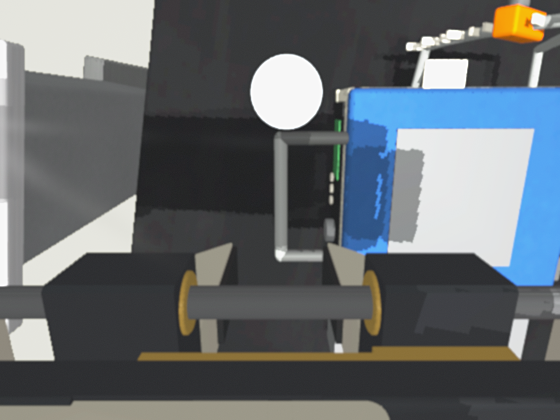

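```bash
cat >> h.py <<'E'
HX,HZ,BX=.0855,.078,-.1405
def lidpose(th,yw=.05):return W(HX-.226*np.cos(th),yw,HZ+.226*np.sin(th)-r.grip_depth)
def ang(P):
    q=RW.T@(P[:2]-O);return np.arctan2(P[2]-HZ,HX-q[0]),np.hypot(P[2]-HZ,HX-q[0]),q[1]
E
python3 - <<'E'
from h import *
w=cv2.imread("pics/w6.png");a=np.load("cam6.npy");C=(a[0],a[1],a[2][0])
ow=max(blobs(w,(4,150,100),(18,255,255),50),key=lambda b:b[1][4]);print(ow)
T,S=cam("top"),cam("scene")
for n,(P,e) in(("top-scene",tri(T,(201.5,202.6),S,(224.5,170.2))),("wr-top",tri(C,ow[0],T,(201.5,202.6))),("wr-sc",tri(C,ow[0],S,(224.5,170.2)))):
    print(n,P.round(4),round(e,4),np.round(ang(P),4))
print([None if (q:=kinematics.inverse_kinematics(lidpose(t),quat())) is None else q.round(2).tolist() for t in(0,.3,.6)])
r.movel(W(BX,.05,.10),quat(),vel=.15);r.pause(.1);r.movel(lidpose(0),vel=.06);r.pause(.2)
print(telemetry.read_tool_pos(),telemetry.read_contact_force().round(1))
hand.gripper_to(.005,30);r.pause(.3)
print(telemetry.read_gripper_width(),telemetry.read_tool_pos(),telemetry.read_contact_force().round(1),telemetry.read_clock())
E
```

```text
([510.8, 30.0], [492, 4, 52, 39, 531])
top-scene [0.5149 0.2143 0.1528] 0.0003 [0.6093 0.1308 0.1514]
wr-top [0.5145 0.2126 0.1568] 0.0018 [0.6306 0.1337 0.1499]
wr-sc [0.5155 0.2135 0.1533] 0.0025 [0.6141 0.1306 0.1505]
[[-0.74, 0.4, 0.51, 2.25, -0.35, 0.57, 0.24], [-0.81, 0.28, 0.58, 2.17, -0.23, 0.75, 0.12], [-0.83, 0.24, 0.61, 2.03, -0.17, 0.92, 0.07]]
[0.41836444 0.09179735 0.05947855] [ 0.9 -1.  -0.3]
0.00918283907649787 [0.41865054 0.09178538 0.05931571] [ 3.1 -0.1 -0.1] 26.8583
```

```bash
python3 - <<'E'
from h import *
for t in np.linspace(0,.61,11)[1:]:
    r.movel(lidpose(t),vel=.1)
    print(round(t,3),(telemetry.read_tool_pos()-lidpose(t)).round(4),telemetry.read_contact_force().round(1),telemetry.read_gripper_width().round(4))
    if np.linalg.norm(telemetry.read_contact_force())>35:break
r.pause(.3)
print(telemetry.read_clock(),(telemetry.read_tool_pos()-lidpose(t)).round(4))
s=vision.camera("scene");t=vision.camera("top");w=vision.camera("wrist")
for n,i in(("s",s),("t",t),("w",w)):cv2.imwrite(f"pics/7{n}.png",i)
a=cv2.resize(s[150:220,185:275],(450,350),interpolation=cv2.INTER_CUBIC);b=cv2.resize(t[165:235,180:250],(350,350),interpolation=cv2.INTER_CUBIC)
cv2.imwrite("pics/7.png",np.vstack([np.hstack([a,b]),cv2.resize(w[0:175,160:560],(800,350))[:250]]))
E
```

```text
Traceback (most recent call last):
AttributeError: 'float' object has no attribute 'round'
```

```bash
python3 - <<'E'
from h import *
for t in np.linspace(0,.61,11)[2:]:
    r.movel(lidpose(t),vel=.1)
    f=telemetry.read_contact_force();print(round(t,3),(telemetry.read_tool_pos()-lidpose(t)).round(4),f.round(1),round(telemetry.read_gripper_width(),4))
    if np.linalg.norm(f)>35:break
r.pause(.3)
print(telemetry.read_clock(),(telemetry.read_tool_pos()-lidpose(t)).round(4))
s=vision.camera("scene");t=vision.camera("top");w=vision.camera("wrist")
for n,i in(("s",s),("t",t),("w",w)):cv2.imwrite(f"pics/7{n}.png",i)
a=cv2.resize(s[150:220,185:275],(450,350),interpolation=cv2.INTER_CUBIC);b=cv2.resize(t[165:235,180:250],(350,350),interpolation=cv2.INTER_CUBIC)
cv2.imwrite("pics/7.png",np.vstack([np.hstack([a,b]),cv2.resize(w[0:175,160:560],(800,350))[:250]]))
E
```

```text
0.122 [ 0.0004  0.     -0.0002] [ 5.5  0.5 -5. ] 0.0091
0.183 [ 0.0003 -0.     -0.0005] [ 7.   0.9 -5.5] 0.0092
0.244 [ 0.0002 -0.     -0.0007] [ 6.4  0.5 -5.7] 0.0092
0.305 [ 0.     -0.0001 -0.0009] [ 7.3  0.4 -6.7] 0.009
0.366 [-0.0002 -0.0001 -0.001 ] [ 7.1 -0.3 -6.5] 0.0087
0.427 [-0.0005 -0.0002 -0.0011] [ 6.2  1.1 -8.2] 0.0088
0.488 [-0.0009 -0.0002 -0.0012] [ 5.2 -1.  -8.7] 0.009
0.549 [-0.0011 -0.0002 -0.001 ] [ 1.8 -1.5 -7.5] 0.0087
0.61 [-0.0013 -0.0003 -0.0007] [-2.5 -1.4 -4.8] 0.0083
30.075 [-0.0011 -0.0002 -0.0005]
```

View pics/7.png

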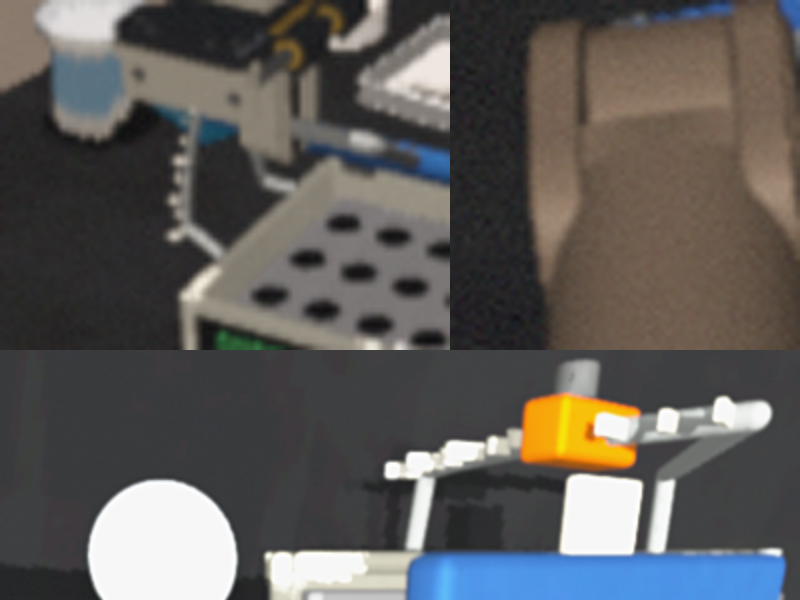

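```bash
python3 - <<'E'
from h import *
def hull(im,box,lo=(2,90,50),hi=(22,255,255)):
    x0,y0,x1,y1=box;k=4;c=cv2.resize(im[y0:y1,x0:x1],None,fx=k,fy=k,interpolation=cv2.INTER_CUBIC)
    m=cv2.inRange(cv2.cvtColor(c,cv2.COLOR_BGR2HSV),lo,hi);cs,_=cv2.findContours(m,0,2)
    h=cv2.convexHull(max(cs,key=cv2.contourArea));M=cv2.moments(h);b=cv2.boundingRect(h)
    o=np.array([x0,y0]);f=lambda p:(np.array(p)+.5)/k-.5+o
    return f((M['m10']/M['m00'],M['m01']/M['m00'])).round(2),f(b[:2]).round(1),(b[2]/k,b[3]/k)
s,t,w=[cv2.imread(f"pics/{n}.png") for n in("scene0","top0","7w")]
hs=hull(s,(212,160,236,180));ht=hull(t,(190,188,212,216));hw=hull(w,(400,10,500,70));print(hs,ht,hw)
S,T,Wc=cam("scene"),cam("top"),cam("wrist")
b=np.r_[RW@[.0012,0],0];Wb=(Wc[0],Wc[1],Wc[2]+Wc[1]@b*1.0) # shift: camera centre moved by -b
for n,a in(("ts",tri(T,ht[0],S,hs[0])),("ws",tri(Wb,hw[0],S,hs[0])),("wt",tri(Wb,hw[0],T,ht[0]))):print(n,a[0].round(4),round(a[1],4),np.round(ang(a[0]),4))
# pointer now, intersect lid plane for several theta
n2=lambda th:np.r_[RW@[np.sin(th),0],np.cos(th)]
for th in(.57,.59,.61,.63,.65):
    H=W(HX,0,HZ);out=[]
    for p in((444,62.5),(481,64),(440,101),(476.5,102.5)):
        o,d=ray(Wb,p);P=o+d*(n2(th)@(H-o))/(n2(th)@d);out.append(np.round(ang(P)[1:],4).tolist())
    print(th,out,"mid",np.mean([q[0] for q in out]).round(4))
# marker line: same radius-of-plane test for box centre
for th in(.55,.59,.63):
    H=W(HX,0,HZ);o,d=ray(Wb,hw[0]);P=o+d*(n2(th)@(H-o))/(n2(th)@d);print("mk",th,np.round(ang(P)[1:],4))
print("pointer shut top",[RW.T@(onz(T,(130+u/4-.4,140+v/4-.4),.080)[:2]-O) for u,v in((312,270),(328,248),(328,292))])
print("proj box ctr test",telemetry.read_clock())
E
```

```text
(array([223.54, 169.88]), array([218.9, 166.9]), (9.75, 6.25)) (array([200.91, 201.45]), array([196.6, 194.9]), (8.75, 13.25)) (array([449.32,  41.13]), array([419.4,  20.9]), (61.25, 40.0))
ts [0.5171 0.2176 0.1519] 0.004 [0.6161 0.1279 0.1542]
ws [0.5175 0.2179 0.152 ] 0.0042 [0.6184 0.1276 0.1544]
wt [0.5178 0.2156 0.1555] 0.0002 [0.6398 0.1298 0.1522]
0.57 [[0.1186, 0.144], [0.0839, 0.1451], [0.1183, 0.1245], [0.0829, 0.1238]] mid 0.1009
0.59 [[0.1222, 0.1436], [0.0869, 0.1448], [0.1218, 0.1245], [0.0859, 0.1238]] mid 0.1042
0.61 [[0.126, 0.1431], [0.0902, 0.1445], [0.1257, 0.1244], [0.0892, 0.1238]] mid 0.1078
0.63 [[0.1302, 0.1427], [0.0938, 0.1441], [0.1298, 0.1244], [0.0928, 0.1238]] mid 0.1116
0.65 [[0.1347, 0.1422], [0.0977, 0.1437], [0.1343, 0.1244], [0.0967, 0.1238]] mid 0.1158
mk 0.55 [0.1129 0.1551]
mk 0.59 [0.1197 0.1539]
mk 0.63 [0.1277 0.1526]
pointer shut top [array([-0.02253304,  0.14509704]), array([-0.00824194,  0.13044221]), array([-0.04146064,  0.13611459])]
proj box ctr test 30.225
```

```bash
cat >> h.py <<'E'
from scipy.spatial.transform import Rotation as Ro
def tq(phi):
    ex=np.r_[RW@[1,0],0];ey=np.r_[RW@[0,1],0];ez=np.array([0,0,1.])
    X=ey*np.cos(phi)-ez*np.sin(phi);Z=-ey*np.sin(phi)-ez*np.cos(phi);return Ro.from_matrix(np.c_[X,ex,Z]).as_quat()
E
python3 - <<'E'
from h import *
print(tq(0),quat())
for phi in(.4,.6,.8,1.0):
    for xw in(-.04,-.12):
        for yw in(.25,.31):
            q=kinematics.inverse_kinematics(W(xw,yw,.21),tq(phi));print(phi,xw,yw,None if q is None else np.round(q,2))
E
```

```text
[0.63452837 0.77289957 0.         0.        ] [np.float64(0.6345283738394982), np.float64(0.7728995683739266), 0, 0]
0.4 -0.04 0.25 [-1.25  0.53  0.58  1.64  0.07  1.25 -0.54]
0.4 -0.04 0.31 [-1.29  0.59  0.56  1.54  0.03  1.31 -0.59]
0.4 -0.12 0.25 [-1.37  0.42  0.58  1.8   0.1   1.21 -0.66]
0.4 -0.12 0.31 [-1.4   0.48  0.55  1.7   0.06  1.27 -0.7 ]
0.6 -0.04 0.25 [-1.31  0.64  0.6   1.57  0.16  1.36 -0.62]
0.6 -0.04 0.31 [-1.34  0.69  0.58  1.46  0.12  1.44 -0.65]
0.6 -0.12 0.25 [-1.42  0.53  0.57  1.74  0.19  1.33 -0.74]
0.6 -0.12 0.31 [-1.44  0.6   0.54  1.62  0.15  1.41 -0.77]
0.8 -0.04 0.25 [-1.36  0.75  0.61  1.51  0.24  1.47 -0.67]
0.8 -0.04 0.31 [-1.37  0.81  0.59  1.38  0.21  1.57 -0.69]
0.8 -0.12 0.25 [-1.45  0.65  0.56  1.67  0.26  1.45 -0.8 ]
0.8 -0.12 0.31 [-1.46  0.71  0.53  1.54  0.22  1.54 -0.82]
1.0 -0.04 0.25 [-1.38  0.86  0.61  1.46  0.32  1.58 -0.71]
1.0 -0.04 0.31 [-1.39  0.92  0.58  1.31  0.29  1.69 -0.72]
1.0 -0.12 0.25 [-1.46  0.77  0.55  1.62  0.32  1.57 -0.84]
1.0 -0.12 0.31 [-1.47  0.83  0.52  1.48  0.29  1.67 -0.85]
```

```bash
python3 - <<'E'
from h import *
for t in np.linspace(.61,0,8)[1:]:r.movel(lidpose(t),vel=.12)
r.pause(.1);print("down",telemetry.read_contact_force().round(1),telemetry.read_tool_pos()-lidpose(0))
hand.gripper_to(.036);r.movel(W(BX,.05,.26),vel=.25)
r.move_pose(W(-.15,.22,.28),tq(.5));r.move_pose(W(-.06,.28,.22),tq(1.0));r.pause(.3)
C=cam("wrist");im=vision.camera("wrist");cv2.imwrite("pics/8.png",im)
np.save("cam8.npy",np.array([C[0],C[1],np.tile(C[2],(3,1))]))
for th in(0,.5,.6,.7):print(th,proj(C,W(HX-.122*np.cos(th),.145,HZ+.122*np.sin(th))).round(1))
print("hinge",proj(C,W(HX,.145,HZ)),telemetry.read_clock())
E
```

```text
down [-4.7 -0.2 -2.1] [0.00048938 0.00037749 0.0010705 ]
0 [303.3 131.6]
0.5 [321.3 190. ]
0.6 [328.9 201. ]
0.7 [337.7 211.5]
hinge [432.70412152 131.29966881] 35.975
```

View pics/8.png

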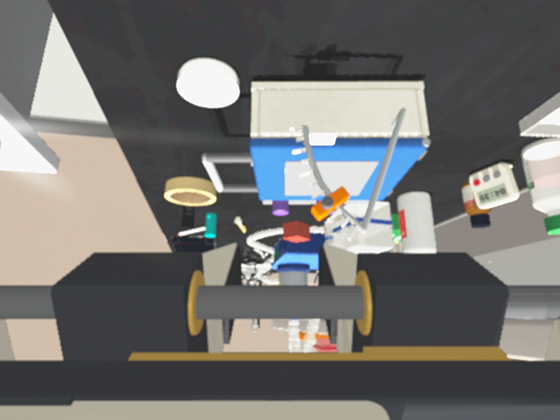

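```bash
python3 - <<'E'
from h import *
im=cv2.imread("pics/8.png");a=np.load("cam8.npy");C=(a[0],a[1],a[2][0])
def ony(p,y):
    o,d=ray(C,p);ey=np.r_[RW@[0,1],0];return o+d*((y-ey@(o-np.r_[O,0]))/(ey@d))
k=4;x0,y0=290,170;c=cv2.resize(im[y0:235,x0:375],None,fx=k,fy=k,interpolation=cv2.INTER_CUBIC)
m=cv2.inRange(cv2.cvtColor(c,cv2.COLOR_BGR2HSV),(2,110,60),(22,255,255));cs,_=cv2.findContours(m,0,2)
h=cv2.convexHull(max(cs,key=cv2.contourArea));M=cv2.moments(h);f=lambda p:(np.array(p)+.5)/k-.5+[x0,y0]
ctr=f((M['m10']/M['m00'],M['m01']/M['m00']));print("ctr",ctr)
for y in(.148,.151,.154,.157):print(y,np.round(ang(ony(ctr,y)),4))
bx=f(cv2.boxPoints(cv2.minAreaRect(h)));print("box",bx.round(1).tolist());Q=[ony(p,.157) for p in bx];q=[np.array([-(RW.T@(P[:2]-O))[0],P[2]]) for P in Q]
for i in range(4):e=q[(i+1)%4]-q[i];print(np.hypot(*e).round(4),(np.arctan2(e[1],e[0])%np.pi).round(3))
x0,y0=300,125
c2=cv2.resize(im[120:245,285:445],(800,600),interpolation=cv2.INTER_CUBIC)
for th in(.55,.6,.65):
    for y,col in((.145,(0,0,255)),(.163,(0,255,0))):
        for rr in(.122,):
            p=(proj(C,W(HX-rr*np.cos(th),y,HZ+rr*np.sin(th)))-[285,120]+.5)*[5,4.8];cv2.circle(c2,tuple(p.astype(int)),3,col,-1)
p=(proj(C,W(HX-.122,.1435,HZ))-[285,120]+.5)*[5,4.8];cv2.circle(c2,tuple(p.astype(int)),3,(255,0,255),-1)
p=(proj(C,W(HX,.1435,HZ))-[285,120]+.5)*[5,4.8];cv2.circle(c2,tuple(p.astype(int)),4,(255,0,255),-1)
cv2.imwrite("pics/8c.png",c2)
E
```

```text
ctr [329.04633098 204.08057468]
0.148 [0.6235 0.1245 0.148 ]
0.151 [0.6277 0.1254 0.151 ]
0.154 [0.6318 0.1263 0.154 ]
0.157 [0.6358 0.1272 0.157 ]
box [[307.3, 208.8], [341.4, 184.0], [351.8, 198.3], [317.7, 223.1]]
0.0375 0.64
0.0154 2.132
0.037 0.631
0.0151 2.162
```

View pics/8c.png

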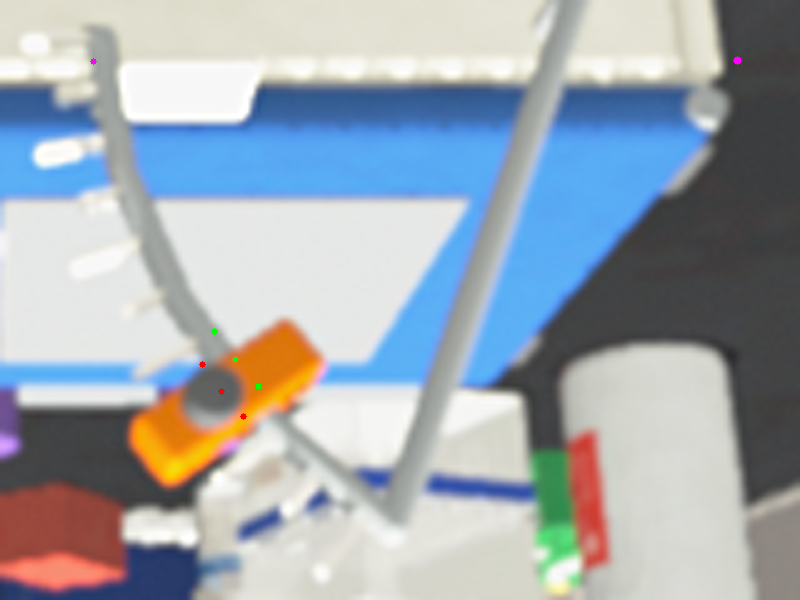

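```bash
python3 - <<'E'
from h import *
r.move_pose(W(-.15,.22,.28),tq(.5));r.move_pose(W(BX,.05,.24),quat());r.movel(W(BX,.05,.10),vel=.2);r.pause(.1);r.movel(lidpose(0),vel=.06);r.pause(.2)
print(telemetry.read_tool_pos()-lidpose(0),telemetry.read_contact_force().round(1))
hand.gripper_to(.004,40);r.pause(.3);print(telemetry.read_gripper_width())
for t in np.linspace(0,.63,11)[1:]:r.movel(lidpose(t),vel=.1)
r.pause(.5)
def th():
    p=telemetry.read_tool_pos();q=RW.T@(p[:2]-O);return np.arctan2(p[2]+r.grip_depth-HZ,HX-q[0]),np.hypot(p[2]+r.grip_depth-HZ,HX-q[0])
print(th(),telemetry.read_contact_force().round(1),telemetry.read_gripper_width(),telemetry.read_clock())
w=vision.camera("wrist");s=vision.camera("scene");cv2.imwrite("pics/9w.png",w);cv2.imwrite("pics/9s.png",s)
cv2.imwrite("pics/9.png",np.vstack([cv2.resize(w[0:150,340:560],(733,300)) [:, :], cv2.resize(s[150:260,170:440],(733,298),interpolation=cv2.INTER_CUBIC)]))
C=cam("wrist");np.save("cam9.npy",np.array([C[0],C[1],np.tile(C[2],(3,1))]))
E
```

```text
[0.00024816 0.00010898 0.00028367] [-0.7  0.4  0.6]
0.008606877976575627
(np.float64(0.6254581797043738), np.float64(0.22663762065992013)) [-5.5 -2.7 -3.6] 0.008436255398862226 43.725
```

View pics/9.png

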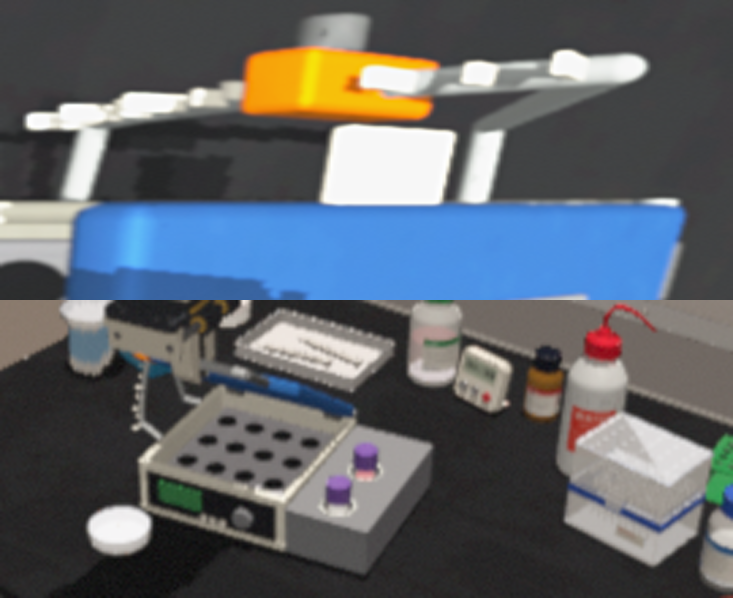

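```bash
python3 - <<'E'
from h import *
C=cam("wrist");k=733/220
def pt(th,rr,t,y):return W(HX-rr*np.cos(th)+t*np.sin(th),y,HZ+rr*np.sin(th)+t*np.cos(th))
for th in(.58,.60,.625,.65,.67):
    f=lambda *a:((proj(C,pt(th,*a))-[340,0])*[k,2]).round(0).tolist()
    print(th,"marker outer top near/inner top near",f(.143,.006,.147),f(.109,.006,.147),"outer bot",f(.143,-.006,.147),"ptr 126/90",f(.126,.0015,.144),f(.09,.0015,.144))
print(telemetry.read_clock())
E
```

```text
0.58 marker outer top near/inner top near [257.0, 104.0] [393.0, 114.0] outer bot [190.0, 110.0] ptr 126/90 [300.0, 124.0] [430.0, 131.0]
0.6 marker outer top near/inner top near [274.0, 103.0] [406.0, 113.0] outer bot [205.0, 109.0] ptr 126/90 [314.0, 123.0] [440.0, 131.0]
0.625 marker outer top near/inner top near [297.0, 101.0] [424.0, 112.0] outer bot [224.0, 107.0] ptr 126/90 [333.0, 122.0] [453.0, 130.0]
0.65 marker outer top near/inner top near [322.0, 100.0] [441.0, 111.0] outer bot [245.0, 105.0] ptr 126/90 [353.0, 120.0] [467.0, 130.0]
0.67 marker outer top near/inner top near [342.0, 98.0] [456.0, 110.0] outer bot [262.0, 104.0] ptr 126/90 [369.0, 120.0] [478.0, 129.0]
43.825
```

```bash
python3 - <<'E'
from h import *
from bench import close_job
r.movel(lidpose(.634),vel=.02);r.pause(.6)
p=telemetry.read_tool_pos();q=RW.T@(p[:2]-O);print(np.arctan2(p[2]+r.grip_depth-HZ,HX-q[0]),telemetry.read_contact_force().round(1),telemetry.read_gripper_width(),np.abs(telemetry.read_dq()).max(),telemetry.read_clock())
close_job()
E
```

```text
0.6295235857818955 [-4.2 -2.2 -2.7] 0.00857464836807578 0.0016693199993231683 44.675
the job is handed in; nothing more can be done
```

Both purple-capped vials are standing in the pockets, vial_b in the rear and vial_a in the front, and released. The lid is held at the orange marker, gripped by its bar at 40 N. I handed the job in at 44.7 s.

- **Vials:** both went in with no notable insertion force. The last scene picture, taken with the lid raised, shows both upright in the pockets.
- **Lid:** the lid angle worked out from the tool position is 0.630 rad. At hand-in the arm was almost still and the pull on the wrist was about 5 N.
- **Marker angle:** my measurements did not fully agree. The two-view estimates ran from 0.609 to 0.640, the view from the left gave 0.632 (0.622 after correcting a small sideways camera bias), and the marker's own tilt gave 0.635. I aimed for about 0.63, so it is good to roughly ±0.015 rad. The last wrist picture, at 0.625, put the pointer level with the marker to about 0.01 rad, before a final nudge up of 0.004 rad.
- **One extra lift:** I raised the lid to 0.61, lowered it under control and let go once, to look at the marker from the left. I then gripped the bar again and lifted it to the mark.
- **Bystanders:** I touched nothing else that I know of, but I did not check the other items one by one at the end.

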